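# Swap the sample racks into their colour trays

### The arm

A 7-joint arm with a two-finger parallel gripper is mounted at the origin on the work surface. World frame = base frame: x ahead of the robot, y to its left, z up, the work surface at z = 0. Lengths are in m, angles in rad, forces in N, time in s.
With the tool pointing down it reaches from about 0.4 to 0.85 m from the base axis. Payload 10.4 kg.
Tool frame: the origin (TCP) lies on the centre line of the jaws, within the pads' length; the fingertips stand 11 mm ahead of it and the grasp point (between the pads) lies 8 mm behind it (manip.finger_overhang is the distance from the TCP to the fingertips, in m); z points along the fingers, y is the line along which they close (so a half turn about z gives the same grasp; the last joint's range is limited). The gripper opens to 85 mm and grips with 20 to 120 N. Pads are 22 mm wide; open, the fingers measure 114 mm over their backs; the gripper's body (76 mm by 85 mm) begins 54 mm behind the grasp point. The pads swing forward as they close: fully open they stand 13 mm farther back than shut.
Start: joints at [-1.184, 0.332, -0.065, 1.46, 0.022, 1.35, -0.088], TCP at [0.249, 0.573, 0.242] pointing down, gripper open.
Joint ranges: [-2.6, 2.6], [-0.5, 2.12], [-1.47, 1.34], [0.16, 2.42], [-1.27, 4.41], [0.06, 2.06], [-2.6, 2.6]. Speed limits (rad/s): [2.22, 2.22, 2.79, 2.79, 3.14, 3.14, 3.14].

### API

Orientations are given as a unit quaternion [x, y, z, w].
In Python, from workcell import manip, imaging, workorder gives the robot as it stands.
- The arm moves only by the tool jog_arm, never from a script. Its argument "deltas" is a list of rows, each an object with "gripper": the opening, from 0 (shut) to 1 (fully open); "offset": the shift along the tool's x, y, z in m, a list of three; "rotation": the turn, a rotation vector about the tool's x, y, z in degrees, a list of three. In form: [{"gripper": gripper, "offset": [tx, ty, tz], "rotation": [ax, ay, az]}, ...]. A call has 1 to 20 rows; each row shifts and turns the commanded pose from where the row before left it, along the tool's axes as they then stand; what a row does not reach is not made up. A row lasts 1/10 s, in which the tool goes at most 50 mm and 8.59 degrees, less where a joint would pass 70% of its speed; a pose out of reach is approached as far as the arm can. A call with a gripper value outside its range is refused whole. The fingers move at their own pace and stop on an object; "newtons" is the grip in N (left out, the last holds). Time passes only in rows, so rows that do not move let the fingers close. It gives the time, the measured TCP pose, the force, the opening and the grip force at its end, in the units of the state.
- manip.get_obs(): the state, without advancing time (a new reading comes with each control period).
- imaging.camera(name): name is "scene" or "top" or "wrist"; returns the picture (420x560x3 uint8, blue, green, red); there is no depth.
- imaging.camera_model(name): a dict with "camera_matrix" (3x3 intrinsics, pixels), "world_to_cam" (4x4, takes a point from world to camera coordinates); the wrist camera has in their place "hand_eye" (4x4, takes a point from camera to tool coordinates, whose origin is the TCP and whose axes are the flange's). Camera axes: x right, y up, looking along -z (the intrinsics and any distortion apply to the point x, -y, -z); pixel columns grow to the right and rows downward; lengths in m; the calibration is good to about 2 mm. A picture is of the moment at which its call begins: read the wrist's pose just before it. camera_model takes no time and is no camera call.
- workorder.hand_in(): hands the job in; it is judged then, once.
The state is a dict: "clock": time; "joint_pos": joint angles; "joint_velocities": joint speeds; "tau": joint torques, N m; "position": TCP position; "ee_rot": TCP orientation; "ft_force": force on the tool from outside, world axes, zero at the start; "torque": the same for the moment, N m; "grip_width": opening from 0.0 (shut) to 1.0 (fully open); "grasp_force": force on a finger pad.
Only numpy, scipy, OpenCV 4.12 (cv2) and the standard library are available. Lean on these libraries where they do the work, as an engineer would, in place of code of your own. Each camera call takes 0.05 s, during which the arm holds its last target. There are 200 camera calls.

### The job

The three tube racks at the nurses' station stand in each other's trays: put each rack into the tray of its cap colour, standing flat inside the rim, parking one rack in the grey spare tray on the way. Only ever set racks down in trays, never on the bare counter; keep them upright and don't drop them. Leave the tape roll, sanitiser bottle and pen cup where they are, and let go of everything at the end.

Things in the scene. Friction and masses are not known exactly. Their poses are not given: they have to be found in the camera images.
- rack_red: Loose white tube rack with ten red-capped tubes (fixed in it), 0.2 kg. Block 110 mm (own x) by 40 mm (own y), 55 mm high, upright sides; caps, within 94 by 34 mm, reach 82 mm above its underside. Origin: centre of the underside; z up. Grip it across the 40 mm width, on the block; ends alike. Starts flat in a tray of another colour.
- rack_blue: Loose white tube rack with ten blue-capped tubes (fixed in it), 0.2 kg. Block 110 mm (own x) by 40 mm (own y), 55 mm high, upright sides; caps, within 94 by 34 mm, reach 82 mm above its underside. Origin: centre of the underside; z up. Grip it across the 40 mm width, on the block; ends alike. Starts flat in a tray of another colour.
- rack_yellow: Loose white tube rack with ten yellow-capped tubes (fixed in it), 0.2 kg. Block 110 mm (own x) by 40 mm (own y), 55 mm high, upright sides; caps, within 94 by 34 mm, reach 82 mm above its underside. Origin: centre of the underside; z up. Grip it across the 40 mm width, on the block; ends alike. Starts flat in a tray of another colour.
- tray_red: Fixed red open tray, 140 mm (own x) by 70 mm (own y) outside, rim 14 mm high and 6 mm wide; inside 128 by 58 mm, its floor 6 mm above the counter. Origin: centre of its underside, on the counter (z = 0); z up. The place of the rack with red caps.
- tray_blue: Fixed blue open tray, 140 mm (own x) by 70 mm (own y) outside, rim 14 mm high and 6 mm wide; inside 128 by 58 mm, its floor 6 mm above the counter. Origin: centre of its underside, on the counter (z = 0); z up. The place of the rack with blue caps.
- tray_yellow: Fixed yellow open tray, 140 mm (own x) by 70 mm (own y) outside, rim 14 mm high and 6 mm wide; inside 128 by 58 mm, its floor 6 mm above the counter. Origin: centre of its underside, on the counter (z = 0); z up. The place of the rack with yellow caps.
- tray_grey: Fixed dark grey open tray, 140 mm (own x) by 70 mm (own y) outside, rim 14 mm high and 6 mm wide; inside 128 by 58 mm, its floor 6 mm above the counter. Origin: centre of its underside, on the counter (z = 0); z up. The spare tray, empty at the start.
- tape_roll: Loose bystander: roll of light brown dressing tape lying flat, 52 mm across with a 32 mm hole, 19 mm high. Origin: centre of the underside.
- sanitiser: Loose bystander: upright pale green pump bottle, 48 mm across, 116 mm high; nozzle reaches 27 mm from its axis. Origin: centre of the underside, z up.
- pen_cup: Loose bystander: black round pen cup, 68 mm across, 85 mm high, pens up to 121 mm. Origin: centre of the underside, z up.
Things that resemble listed ones, but are neither listed nor needed, are in the scene too. What is shaped like the rack_red but pink is not meant.

How it is judged:
By the outcome, as a careful person would: the job done as asked, in the order asked, and still so for the second after the job is handed in, with the robot touching nothing.
It also fails if it takes over 104 s, if anything falls off the work surface, if the arm or the gripper's body presses on something with over 40 N, if the wrist force passes 120 N, or if a joint passes its speed limit or range.

## Working session

There is one attempt and no reset: what is moved stays moved. The work goes in short steps, Python scripts to look and compute and a tool call to move; the robot and the scene stay as the last step left them, time stands still between calls to the robot, and variables do not carry over. Pictures are saved under pics/ and viewed, at most 14 in all, crops included, and the job is handed in when it is done.

Besides the shell and the picture viewer there is one more tool, called after ">>>" as name(argument=value, ...) on one line, values as JSON. jog_arm: Moves the arm, as the interface text tells. Its arguments: {"type":"object","properties":{"deltas":{"type":"array","items":{"type":"object","properties":{"gripper":{"type":"number"},"offset":{"type":"array","items":{"type":"number"}},"rotation":{"type":"array","items":{"type":"number"}}}}},"newtons":{"type":"number"}},"required":["deltas"]}

```bash
mkdir -p pics; ls; python3 - <<'E'
from workcell import manip, imaging
import cv2
for n in ("top","scene"):
    cv2.imwrite(f"pics/{n}0.png", imaging.camera(n)); m=imaging.camera_model(n); print(n,m)
print(imaging.camera_model("wrist")); o=manip.get_obs(); print(o)
E
```

```text
pics
top {'camera_matrix': array([[441.60638643,   0.        , 280.8343145 ],
       [  0.        , 441.60638643, 212.40504843],
       [  0.        ,   0.        ,   1.        ]]), 'world_to_cam': array([[-0.0250131 , -0.99958998,  0.01393583,  0.00529392],
       [ 0.99313857, -0.02325385,  0.11460821, -0.50219084],
       [-0.11423715,  0.01670691,  0.99331302, -1.06206452],
       [ 0.        ,  0.        ,  0.        ,  1.        ]])}
scene {'camera_matrix': array([[509.87193961,   0.        , 279.81270167],
       [  0.        , 509.87193961, 208.7876556 ],
       [  0.        ,   0.        ,   1.        ]]), 'world_to_cam': array([[ 0.57543421,  0.81764282,  0.01832202, -0.31218211],
       [-0.4905006 ,  0.32710094,  0.80772157,  0.22346152],
       [ 0.65443459, -0.47377758,  0.58927936, -1.52453589],
       [ 0.        ,  0.        ,  0.        ,  1.        ]])}
{'camera_matrix': array([[294.53873336,   0.        , 283.20213634],
       [  0.        , 294.53873336, 207.09678551],
       [  0.        ,   0.        ,   1.        ]]), 'hand_eye': array([[ 4.22253195e-04,  9.52
[... 328 characters left out ...]
joint_pos': array([-1.18359847,  0.33278124, -0.06468869,  1.46086424,  0.02159504,
        1.34987964, -0.08849513]), 'joint_velocities': array([ 0.00011789, -0.00055797,  0.00118939, -0.00229936, -0.00067789,
        0.00155811,  0.00057106]), 'tau': array([ 1.11243178e-03, -6.26746774e+01,  4.88206709e-02, -3.92428136e+01,
        1.62562594e-02,  6.97932832e-03, -7.23039284e-05]), 'position': array([0.24889481, 0.57295621, 0.24160928]), 'ee_rot': array([ 2.03462071e-01,  9.79082633e-01, -6.10728427e-04, -9.89014972e-05]), 'ft_force': array([-0.08852164,  0.33973173, -0.37423485]), 'torque': array([0.00410529, 0.01998466, 0.02730794]), 'grasp_force': 0.0, 'grip_width': 1.0003229609686741}
```

View pics/top0.png

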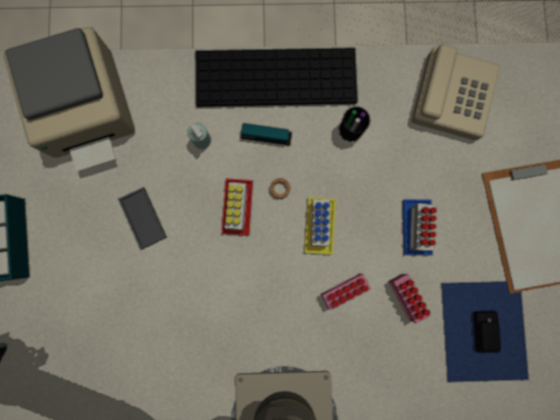

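View pics/scene0.png

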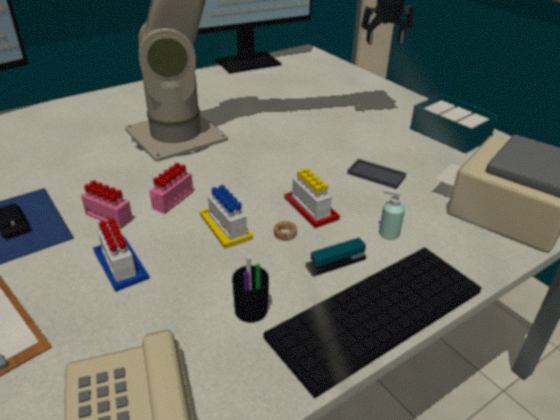

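The top view shows yellow rack in the red tray (237,207), blue rack in the yellow tray (320,225), and red rack in the blue tray (420,227). A dark grey flat item at (142,218) is probably the spare tray. The decoys are two pink racks (345,291) and (411,297) and a teal stapler (266,134). I'll crop in to check and to read corners.

```bash
python3 - <<'E'
import cv2, numpy as np
i=cv2.imread("pics/top0.png")
def crop(x,y,n):
    c=cv2.resize(i[y:y+90,x:x+150],None,fx=5.33,fy=5.33,interpolation=cv2.INTER_CUBIC)
    for k in range(0,150,10):
        X=int((k+.5)*5.33); cv2.line(c,(X,0),(X,8 if k%50 else 20),(0,0,0),2); cv2.putText(c,str(x+k),(X,18),0,.35,(0,0,0),1)
    for k in range(0,90,10):
        Y=int((k+.5)*5.33); cv2.line(c,(0,Y),(8,Y),(0,0,0),2); cv2.putText(c,str(y+k),(8,Y),0,.35,(0,0,0),1)
    cv2.imwrite(n,c)
crop(112,170,"pics/cA.png"); crop(295,180,"pics/cB.png")
E
```

```text
(no output)
```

View pics/cA.png

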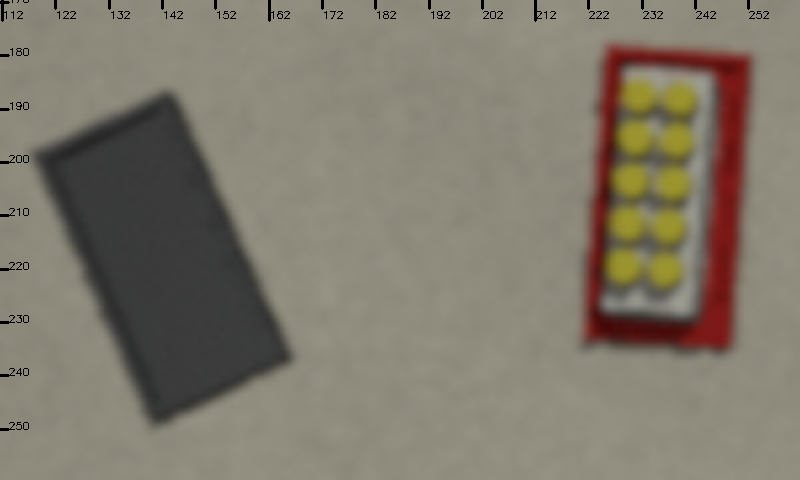

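View pics/cB.png

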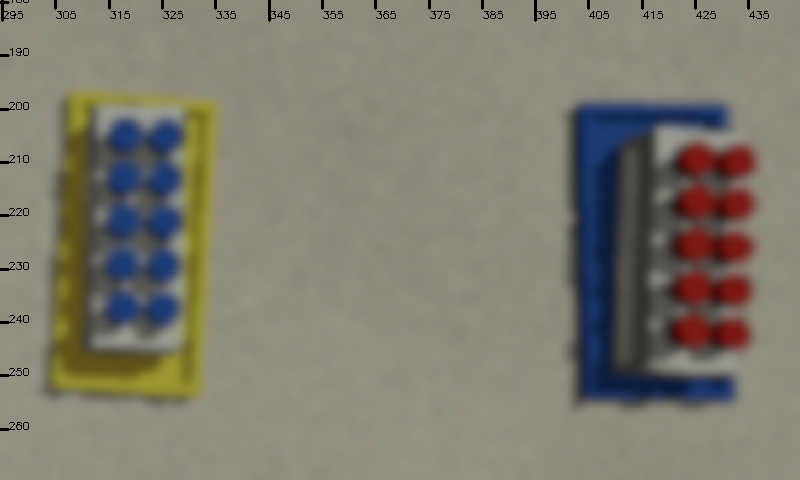

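Grey tray has a rim and a shadowed inside, so it is a tray. White racks with yellow, blue and red caps are confirmed. I'm computing tray poses from the rim corners (z=14 mm) and rack poses from the corner caps (z≈85 mm).

```bash
cat > h.py <<'E'
import numpy as np
from workcell import manip, imaging
from scipy.spatial.transform import Rotation as R
def px2w(u,v,z,cam="top"):
    m=imaging.camera_model(cam);K=m["camera_matrix"];T=m["world_to_cam"]
    d=np.linalg.inv(K)@[u,v,1]; d=T[:3,:3].T@(d*[1,-1,-1]); c=-T[:3,:3].T@T[:3,3]
    return c+d*(z-c[2])/d[2]
def quad(pts,x0,y0,z):  # TL,TR,BR,BL
    P=np.array([px2w(x0+a/5.333-.5,y0+b/5.333-.5,z) for a,b in pts])
    l=(P[0]+P[1]-P[2]-P[3])/2; w=(P[1]+P[2]-P[0]-P[3])/2
    return P.mean(0).round(4)[:2], "len %.4f wid %.4f yaw %.1f wyaw %.1f"%(np.hypot(*l[:2]),np.hypot(*w[:2]),np.degrees(np.arctan2(l[1],l[0])),np.degrees(np.arctan2(w[1],w[0])))
def go(x,y,z,yaw):
    """tool deltas to world TCP x,y,z, tool pointing down, tool x at yaw (deg, mod 180)"""
    o=manip.get_obs(); r=R.from_quat(o["ee_rot"])
    best=None
    for k in (0,180):
        t=R.from_euler("z",yaw+k,degrees=True)*R.from_euler("x",180,degrees=True)
        rv=(r.inv()*t).as_rotvec(degrees=True)
        if best is None or np.linalg.norm(rv)<np.linalg.norm(best): best=rv
    print("offset(tool)",r.inv().apply(np.array([x,y,z])-o["position"]).round(4),"rot",best.round(2),"now",o["position"].round(4),"t",o["clock"],"q7",o["joint_pos"].round(2))
E
python3 - <<'E'
from h import *
A=(112,170);B=(295,180)
for n,p,c,z in [("grey",[(38,152),(172,92),(292,356),(155,424)],A,.014),("tred",[(608,48),(750,58),(732,349),(586,343)],A,.014),
 ("tyel",[(70,95),(216,103),(200,397),(52,390)],B,.014),("tblu",[(577,105),(727,105),(733,400),(580,402)],B,.014),
 ("ryel",[(638,97),(680,98),(664,271),(623,267)],A,.086),("rblu",[(126,135),(168,135),(163,307),(121,307)],B,.086),("rred",[(697,160),(738,161),(733,334),(692,331)],B,.086)]:
    print(n,*quad(p,*c,z))
r=R.from_quat(manip.get_obs()["ee_rot"]); print("tool x",r.apply([1,0,0]).round(2))
go(.52,.11,.20,0)
E
```

```text
grey [0.4996 0.3382] len 0.1391 wid 0.0689 yaw 23.9 wyaw -65.5
tred [0.5208 0.1024] len 0.1389 wid 0.0677 yaw -4.7 wyaw -94.6
tyel [ 0.4687 -0.1035] len 0.1387 wid 0.0690 yaw -5.3 wyaw -94.3
tblu [ 0.4597 -0.3478] len 0.1395 wid 0.0715 yaw -2.6 wyaw -91.0
ryel [0.5185 0.1041] len 0.0762 wid 0.0182 yaw -5.8 wyaw -94.8
rblu [ 0.4734 -0.1007] len 0.0758 wid 0.0184 yaw -3.7 wyaw -91.4
rred [ 0.4563 -0.3512] len 0.0760 wid 0.0181 yaw -5.3 wyaw -94.1
tool x [-0.92  0.4  -0.  ]
offset(tool) [-0.4331 -0.3166  0.042 ] rot [-7.000e-02 -1.000e-02 -2.348e+01] now [0.2489 0.573  0.2416] t 0.1 q7 [-1.18  0.33 -0.06  1.46  0.02  1.35 -0.09]
```

```bash
python3 -c "
from h import *
go(.5185,.104,.17,-5.3)"
```

```text
offset(tool) [-0.4341 -0.3226  0.072 ] rot [-7.000e-02 -1.000e-02 -1.818e+01] now [0.2489 0.573  0.2416] t 0.1 q7 [-1.18  0.33 -0.06  1.46  0.02  1.35 -0.09]
```

>>> jog_arm(deltas=[{"offset": [-0.014, -0.01, 0.002]}, {"offset": [-0.028, -0.021, 0.005]}, {"offset": [-0.028, -0.021, 0.005]}, {"offset": [-0.028, -0.021, 0.005]}, {"offset": [-0.028, -0.021, 0.005]}, {"offset": [-0.028, -0.021, 0.005]}, {"offset": [-0.028, -0.021, 0.005]}, {"offset": [-0.028, -0.021, 0.005]}, {"offset": [-0.028, -0.021, 0.005]}, {"offset": [-0.028, -0.021, 0.005]}, {"offset": [-0.028, -0.021, 0.005]}, {"offset": [-0.028, -0.021, 0.005]}, {"offset": [-0.028, -0.021, 0.005]}, {"offset": [-0.028, -0.021, 0.005]}, {"offset": [-0.028, -0.021, 0.005]}, {"offset": [-0.028, -0.0186, 0]}, {"rotation": [0, 0, -6.1]}, {"rotation": [0, 0, -6.1]}, {"rotation": [0, 0, -6.0]}, {"offset": [0, 0, 0]}])

```text
schema error: expected keys gripper, offset, rotation
```

```bash
python3 - <<'E'
from h import *
import cv2
go(.5185,.104,.037,-5.3)
o=manip.get_obs(); cv2.imwrite("pics/w1.png",imaging.camera("wrist"))
m=imaging.camera_model("wrist");H=np.linalg.inv(m["hand_eye"]);r=R.from_quat(o["ee_rot"])
for p in [(.5185,.104,.061)]:
    q=np.r_[r.inv().apply(np.array(p)-o["position"]),1];c=H@q; print(m["camera_matrix"]@[c[0]/-c[2],-c[1]/-c[2],1])
E
```

```text
offset(tool) [-0.4341 -0.3225  0.205 ] rot [-7.000e-02 -1.000e-02 -1.818e+01] now [0.2489 0.573  0.2416] t 0.1 q7 [-1.18  0.33 -0.06  1.46  0.02  1.35 -0.09]
[ 73.89307732 461.11422712   1.        ]
```

View pics/w1.png

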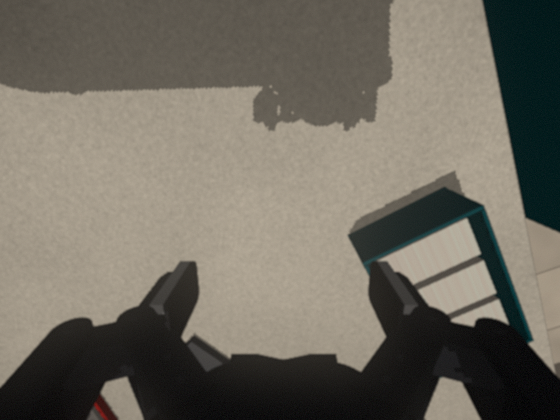

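The move was refused because every row needs all three keys. The picture only shows the start pose.

>>> jog_arm(deltas=[{"gripper": 1, "offset": [-0.014, -0.01, 0.002], "rotation": [0, 0, 0]}, {"gripper": 1, "offset": [-0.028, -0.021, 0.005], "rotation": [0, 0, 0]}, {"gripper": 1, "offset": [-0.028, -0.021, 0.005], "rotation": [0, 0, 0]}, {"gripper": 1, "offset": [-0.028, -0.021, 0.005], "rotation": [0, 0, 0]}, {"gripper": 1, "offset": [-0.028, -0.021, 0.005], "rotation": [0, 0, 0]}, {"gripper": 1, "offset": [-0.028, -0.021, 0.005], "rotation": [0, 0, 0]}, {"gripper": 1, "offset": [-0.028, -0.021, 0.005], "rotation": [0, 0, 0]}, {"gripper": 1, "offset": [-0.028, -0.021, 0.005], "rotation": [0, 0, 0]}, {"gripper": 1, "offset": [-0.028, -0.021, 0.005], "rotation": [0, 0, 0]}, {"gripper": 1, "offset": [-0.028, -0.021, 0.005], "rotation": [0, 0, 0]}, {"gripper": 1, "offset": [-0.028, -0.021, 0.005], "rotation": [0, 0, 0]}, {"gripper": 1, "offset": [-0.028, -0.021, 0.005], "rotation": [0, 0, 0]}, {"gripper": 1, "offset": [-0.028, -0.021, 0.005], "rotation": [0, 0, 0]}, {"gripper": 1, "offset": [-0.028, -0.021, 0.005], "rotation": [0, 0, 0]}, {"gripper": 1, "offset": [-0.028, -0.021, 0.005], "rotation": [0, 0, 0]}, {"gripper": 1, "offset": [-0.028, -0.0186, 0], "rotation": [0, 0, 0]}, {"gripper": 1, "offset": [0, 0, 0], "rotation": [0, 0, -6.1]}, {"gripper": 1, "offset": [0, 0, 0], "rotation": [0, 0, -6.1]}, {"gripper": 1, "offset": [0, 0, 0], "rotation": [0, 0, -6.0]}, {"gripper": 1, "offset": [0, 0, 0], "rotation": [0, 0, 0]}], newtons=50)

```text
clock: 2.15
position: [0.5184, 0.1044, 0.1701]
ee_rot: [0.045, 0.999, -0.0, -0.0]
ft_force: [-0.2, 1.0, 0.5]
grip_width: 0.995
grasp_force: 0.0
```

```bash
python3 - <<'E'
from h import *
import cv2
go(.5185,.104,.037,-5.3)
o=manip.get_obs(); cv2.imwrite("pics/w2.png",imaging.camera("wrist"))
m=imaging.camera_model("wrist");H=np.linalg.inv(m["hand_eye"]);r=R.from_quat(o["ee_rot"])
for a,b,z in [(-.038,-.009,.086),(.038,-.009,.086),(.038,.009,.086),(-.038,.009,.086),(0,0,.086)]:
    p=np.array([.5185,.104,z])+R.from_euler("z",-5.3,degrees=True).apply([a,b,0])
    q=np.r_[r.inv().apply(p-o["position"]),1];c=H@q; print((m["camera_matrix"]@[c[0]/-c[2],-c[1]/-c[2],1])[:2].round())
E
```

```text
offset(tool) [-0.0002 -0.0003  0.1331] rot [-0.   -0.03  0.11] now [0.5184 0.1044 0.1701] t 2.15 q7 [-0.54  0.17  0.29  1.82 -0.05  1.15  1.24]
[271. 169.]
[272. 261.]
[294. 261.]
[296. 169.]
[283. 217.]
```

View pics/w2.png

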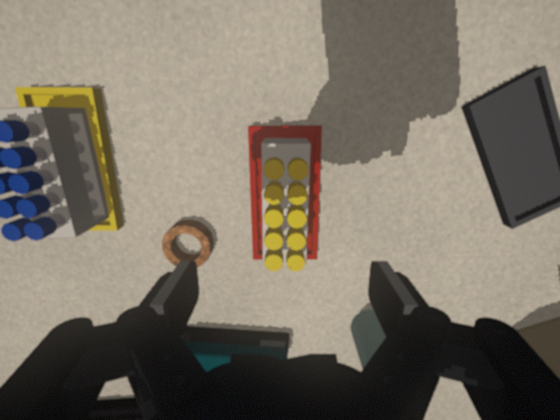

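The yellow caps sit at (274..298, 169..263), within about 2 mm of the prediction. The tape roll at (188,244) is clear of the fingers. Descending and gripping.

>>> jog_arm(deltas=[{"gripper": 1, "offset": [0, 0.001, 0.015], "rotation": [0, 0, 0]}, {"gripper": 1, "offset": [0, 0, 0.025], "rotation": [0, 0, 0]}, {"gripper": 1, "offset": [0, 0, 0.025], "rotation": [0, 0, 0]}, {"gripper": 1, "offset": [0, 0, 0.025], "rotation": [0, 0, 0]}, {"gripper": 1, "offset": [0, 0, 0.02], "rotation": [0, 0, 0]}, {"gripper": 1, "offset": [0, 0, 0.014], "rotation": [0, 0, 0]}, {"gripper": 1, "offset": [0, 0, 0.009], "rotation": [0, 0, 0]}, {"gripper": 1, "offset": [0, 0, 0], "rotation": [0, 0, 0]}, {"gripper": 0.3, "offset": [0, 0, 0], "rotation": [0, 0, 0]}, {"gripper": 0.3, "offset": [0, 0, 0], "rotation": [0, 0, 0]}, {"gripper": 0.3, "offset": [0, 0, 0], "rotation": [0, 0, 0]}, {"gripper": 0.3, "offset": [0, 0, 0], "rotation": [0, 0, 0]}, {"gripper": 0.3, "offset": [0, 0, 0], "rotation": [0, 0, 0]}, {"gripper": 0.3, "offset": [0, 0, 0], "rotation": [0, 0, 0]}, {"gripper": 0.3, "offset": [0, 0, 0], "rotation": [0, 0, 0]}], newtons=50)

```text
clock: 3.7
position: [0.5193, 0.1056, 0.0382]
ee_rot: [0.046, 0.999, 0.0, 0.001]
ft_force: [-1.1, -0.0, 6.1]
grip_width: 0.46
grasp_force: 51.3
```

```bash
python3 -c "
from h import *
go(.499,.338,.14,24.2)"
```

```text
offset(tool) [ 0.0415  0.2296 -0.1017] rot [ 2.000e-02  9.000e-02 -2.949e+01] now [0.5193 0.1056 0.0382] t 3.7 q7 [-0.52  0.34  0.27  1.93 -0.12  0.88  1.29]
```

>>> jog_arm(deltas=[{"gripper": 0.3, "offset": [0, 0, -0.01], "rotation": [0, 0, 0]}, {"gripper": 0.3, "offset": [0, 0, -0.022], "rotation": [0, 0, 0]}, {"gripper": 0.3, "offset": [0, 0, -0.025], "rotation": [0, 0, 0]}, {"gripper": 0.3, "offset": [0, 0, -0.025], "rotation": [0, 0, 0]}, {"gripper": 0.3, "offset": [0, 0, -0.02], "rotation": [0, 0, 0]}, {"gripper": 0.3, "offset": [0.002, 0.012, 0], "rotation": [0, 0, 0]}, {"gripper": 0.3, "offset": [0.005, 0.027, 0], "rotation": [0, 0, 0]}, {"gripper": 0.3, "offset": [0.005, 0.027, 0], "rotation": [0, 0, 0]}, {"gripper": 0.3, "offset": [0.005, 0.027, 0], "rotation": [0, 0, 0]}, {"gripper": 0.3, "offset": [0.005, 0.027, 0], "rotation": [0, 0, 0]}, {"gripper": 0.3, "offset": [0.005, 0.027, 0], "rotation": [0, 0, 0]}, {"gripper": 0.3, "offset": [0.005, 0.027, 0], "rotation": [0, 0, 0]}, {"gripper": 0.3, "offset": [0.005, 0.027, 0], "rotation": [0, 0, 0]}, {"gripper": 0.3, "offset": [0.0045, 0.0286, 0], "rotation": [0, 0, 0]}, {"gripper": 0.3, "offset": [0, 0, 0], "rotation": [0, 0, -5.9]}, {"gripper": 0.3, "offset": [0, 0, 0], "rotation": [0, 0, -5.9]}, {"gripper": 0.3, "offset": [0, 0, 0], "rotation": [0, 0, -5.9]}, {"gripper": 0.3, "offset": [0, 0, 0], "rotation": [0, 0, -5.9]}, {"gripper": 0.3, "offset": [0, 0, 0], "rotation": [0, 0, -5.9]}, {"gripper": 0.3, "offset": [0, 0, 0], "rotation": [0, 0, 0]}])

```text
clock: 5.7
position: [0.4975, 0.3383, 0.1383]
ee_rot: [-0.211, 0.978, -0.0, -0.001]
ft_force: [-0.1, 0.1, -1.4]
grip_width: 0.461
grasp_force: 50.7
```

```bash
python3 - <<'E'
from h import *
import cv2
go(.4996,.3382,.038,24.2)
cv2.imwrite("pics/w3.png",imaging.camera("wrist"))
E
```

```text
offset(tool) [-0.002  -0.001   0.1003] rot [ 0.01 -0.09  0.15] now [0.4975 0.3383 0.1383] t 5.7 q7 [-0.74  0.36  0.08  1.66 -0.03  1.13  1.35]
```

View pics/w3.png

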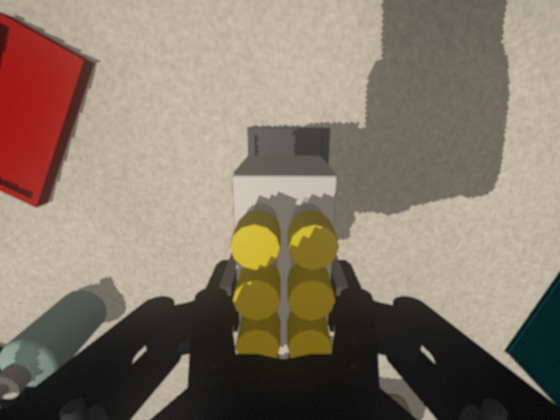

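The yellow rack is held upright over the grey tray (tray edge 248–330, rack 234–336), so it is centred. Lowering and releasing.

>>> jog_arm(deltas=[{"gripper": 0.3, "offset": [-0.002, 0, 0.015], "rotation": [0, 0, 0]}, {"gripper": 0.3, "offset": [0, 0, 0.02], "rotation": [0, 0, 0]}, {"gripper": 0.3, "offset": [0, 0, 0.02], "rotation": [0, 0, 0]}, {"gripper": 0.3, "offset": [0, 0, 0.018], "rotation": [0, 0, 0]}, {"gripper": 0.3, "offset": [0, 0, 0.012], "rotation": [0, 0, 0]}, {"gripper": 0.3, "offset": [0, 0, 0.008], "rotation": [0, 0, 0]}, {"gripper": 0.3, "offset": [0, 0, 0.004], "rotation": [0, 0, 0]}, {"gripper": 0.3, "offset": [0, 0, 0.003], "rotation": [0, 0, 0]}, {"gripper": 0.3, "offset": [0, 0, 0], "rotation": [0, 0, 0]}, {"gripper": 0.3, "offset": [0, 0, 0], "rotation": [0, 0, 0]}])

```text
clock: 6.75
position: [0.5006, 0.339, 0.0399]
ee_rot: [-0.21, 0.978, 0.0, 0.0]
ft_force: [0.4, -0.5, -1.0]
grip_width: 0.46
grasp_force: 50.7
```

>>> jog_arm(deltas=[{"gripper": 0.3, "offset": [0, 0, 0.001], "rotation": [0, 0, 0]}, {"gripper": 0.3, "offset": [0, 0, 0.001], "rotation": [0, 0, 0]}, {"gripper": 0.3, "offset": [0, 0, 0], "rotation": [0, 0, 0]}])

```text
clock: 7.05
position: [0.5006, 0.339, 0.0383]
ee_rot: [-0.21, 0.978, 0.0, 0.0]
ft_force: [-2.0, -1.8, 5.1]
grip_width: 0.463
grasp_force: 51.4
```

Contact, so release and retreat.

>>> jog_arm(deltas=[{"gripper": 1, "offset": [0, 0, 0], "rotation": [0, 0, 0]}, {"gripper": 1, "offset": [0, 0, 0], "rotation": [0, 0, 0]}, {"gripper": 1, "offset": [0, 0, 0], "rotation": [0, 0, 0]}, {"gripper": 1, "offset": [0, 0, 0], "rotation": [0, 0, 0]}, {"gripper": 1, "offset": [0, 0, 0], "rotation": [0, 0, 0]}, {"gripper": 1, "offset": [0, 0, -0.01], "rotation": [0, 0, 0]}, {"gripper": 1, "offset": [0, 0, -0.025], "rotation": [0, 0, 0]}, {"gripper": 1, "offset": [0, 0, -0.03], "rotation": [0, 0, 0]}, {"gripper": 1, "offset": [0, 0, -0.03], "rotation": [0, 0, 0]}, {"gripper": 1, "offset": [0, 0, -0.03], "rotation": [0, 0, 0]}, {"gripper": 1, "offset": [0, 0, -0.015], "rotation": [0, 0, 0]}, {"gripper": 1, "offset": [0, 0, 0], "rotation": [0, 0, 5.9]}, {"gripper": 1, "offset": [0, 0, 0], "rotation": [0, 0, 5.9]}, {"gripper": 1, "offset": [0, 0, 0], "rotation": [0, 0, 5.9]}, {"gripper": 1, "offset": [0, 0, 0], "rotation": [0, 0, 5.9]}, {"gripper": 1, "offset": [0, 0, 0], "rotation": [0, 0, 5.9]}, {"gripper": 1, "offset": [0, 0, 0], "rotation": [0, 0, 0]}])

```text
clock: 8.75
position: [0.5, 0.3387, 0.177]
ee_rot: [0.047, 0.999, -0.0, -0.0]
ft_force: [-0.0, -0.1, -0.3]
grip_width: 0.997
grasp_force: 0.0
```

```bash
python3 -c "
from h import *
go(.4563,-.3512,.17,-5.3)"
```

```text
offset(tool) [-0.0209 -0.6909  0.0073] rot [-0.03 -0.02 -0.06] now [0.5    0.3387 0.177 ] t 8.75 q7 [-0.8   0.33  0.16  1.61 -0.05  1.21  0.85]
```

>>> jog_arm(deltas=[{"gripper": 1, "offset": [-0.001, -0.018, 0], "rotation": [0, 0, 0]}, {"gripper": 1, "offset": [-0.001, -0.037, 0], "rotation": [0, 0, 0]}, {"gripper": 1, "offset": [-0.001, -0.037, 0], "rotation": [0, 0, 0]}, {"gripper": 1, "offset": [-0.001, -0.037, 0], "rotation": [0, 0, 0]}, {"gripper": 1, "offset": [-0.001, -0.037, 0], "rotation": [0, 0, 0]}, {"gripper": 1, "offset": [-0.001, -0.037, 0], "rotation": [0, 0, 0]}, {"gripper": 1, "offset": [-0.001, -0.037, 0], "rotation": [0, 0, 0]}, {"gripper": 1, "offset": [-0.001, -0.037, 0], "rotation": [0, 0, 0]}, {"gripper": 1, "offset": [-0.001, -0.037, 0], "rotation": [0, 0, 0]}, {"gripper": 1, "offset": [-0.001, -0.037, 0], "rotation": [0, 0, 0]}, {"gripper": 1, "offset": [-0.001, -0.037, 0], "rotation": [0, 0, 0]}, {"gripper": 1, "offset": [-0.001, -0.037, 0], "rotation": [0, 0, 0]}, {"gripper": 1, "offset": [-0.001, -0.037, 0], "rotation": [0, 0, 0]}, {"gripper": 1, "offset": [-0.001, -0.037, 0], "rotation": [0, 0, 0]}, {"gripper": 1, "offset": [-0.001, -0.037, 0], "rotation": [0, 0, 0]}, {"gripper": 1, "offset": [-0.001, -0.037, 0], "rotation": [0, 0, 0]}, {"gripper": 1, "offset": [-0.001, -0.037, 0], "rotation": [0, 0, 0]}, {"gripper": 1, "offset": [-0.001, -0.037, 0], "rotation": [0, 0, 0]}, {"gripper": 1, "offset": [-0.002, -0.037, 0], "rotation": [0, 0, 0]}, {"gripper": 1, "offset": [0, 0, 0], "rotation": [0, 0, 0]}])

```text
clock: 10.75
position: [0.4541, -0.3499, 0.1773]
ee_rot: [0.048, 0.999, -0.001, -0.0]
ft_force: [0.3, 0.2, -0.4]
grip_width: 1.004
grasp_force: 0.0
```

```bash
python3 - <<'E'
from h import *
import cv2
go(.4563,-.3512,.038,-5.3)
o=manip.get_obs(); cv2.imwrite("pics/w4.png",imaging.camera("wrist"))
m=imaging.camera_model("wrist");H=np.linalg.inv(m["hand_eye"]);r=R.from_quat(o["ee_rot"])
for a,b,z in [(-.038,-.009,.086),(.038,-.009,.086),(.038,.009,.086),(-.038,.009,.086),(0,0,.086)]:
    p=np.array([.4563,-.3512,z])+R.from_euler("z",-5.3,degrees=True).apply([a,b,0])
    q=np.r_[r.inv().apply(p-o["position"]),1];c=H@q; print((m["camera_matrix"]@[c[0]/-c[2],-c[1]/-c[2],1])[:2].round())
E
```

```text
offset(tool) [-0.0024 -0.0008  0.1393] rot [-0.15 -0.04 -0.23] now [ 0.4541 -0.3499  0.1773] t 10.75 q7 [ 0.02  0.3   0.67  1.72 -0.2   1.19  2.21]
[271. 170.]
[272. 259.]
[294. 259.]
[294. 170.]
[283. 217.]
```

View pics/w4.png

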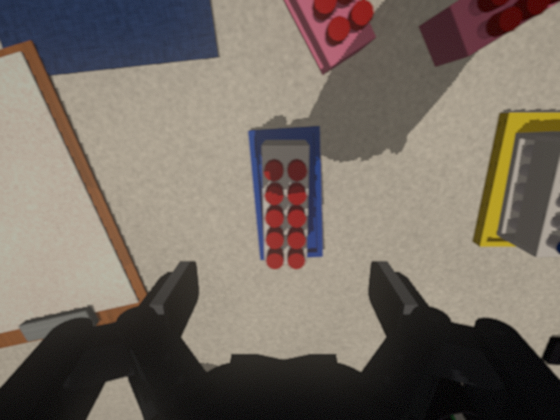

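White rack with red caps in the blue tray (caps 274–297, 170–260), as predicted; the pink decoys are at the top. Descend and grip.

>>> jog_arm(deltas=[{"gripper": 1, "offset": [-0.002, 0, 0.015], "rotation": [0, 0, 0]}, {"gripper": 1, "offset": [0, 0, 0.025], "rotation": [0, 0, 0]}, {"gripper": 1, "offset": [0, 0, 0.025], "rotation": [0, 0, 0]}, {"gripper": 1, "offset": [0, 0, 0.025], "rotation": [0, 0, 0]}, {"gripper": 1, "offset": [0, 0, 0.025], "rotation": [0, 0, 0]}, {"gripper": 1, "offset": [0, 0, 0.015], "rotation": [0, 0, 0]}, {"gripper": 1, "offset": [0, 0, 0.009], "rotation": [0, 0, 0]}, {"gripper": 1, "offset": [0, 0, 0], "rotation": [0, 0, 0]}, {"gripper": 0.3, "offset": [0, 0, 0], "rotation": [0, 0, 0]}, {"gripper": 0.3, "offset": [0, 0, 0], "rotation": [0, 0, 0]}, {"gripper": 0.3, "offset": [0, 0, 0], "rotation": [0, 0, 0]}, {"gripper": 0.3, "offset": [0, 0, 0], "rotation": [0, 0, 0]}, {"gripper": 0.3, "offset": [0, 0, 0], "rotation": [0, 0, 0]}, {"gripper": 0.3, "offset": [0, 0, 0], "rotation": [0, 0, 0]}, {"gripper": 0.3, "offset": [0, 0, 0], "rotation": [0, 0, 0]}], newtons=50)

```text
clock: 12.3
position: [0.4599, -0.3453, 0.0395]
ee_rot: [0.046, 0.999, -0.001, 0.001]
ft_force: [-0.4, -2.0, 6.7]
grip_width: 0.461
grasp_force: 51.6
```

```bash
python3 -c "
from h import *
go(.5208,.1024,.19,-4.7)"
```

```text
offset(tool) [-0.0196  0.4513 -0.151 ] rot [-0.07  0.12 -0.6 ] now [ 0.4599 -0.3453  0.0395] t 12.3 q7 [ 0.08  0.48  0.6   1.83 -0.33  0.93  2.3 ]
```

>>> jog_arm(deltas=[{"gripper": 0.3, "offset": [0, 0, -0.01], "rotation": [0, 0, 0]}, {"gripper": 0.3, "offset": [0, 0, -0.025], "rotation": [0, 0, 0]}, {"gripper": 0.3, "offset": [0, 0, -0.03], "rotation": [0, 0, 0]}, {"gripper": 0.3, "offset": [0, 0, -0.03], "rotation": [0, 0, 0]}, {"gripper": 0.3, "offset": [0, 0, -0.03], "rotation": [0, 0, 0]}, {"gripper": 0.3, "offset": [0, 0, -0.02], "rotation": [0, 0, 0]}, {"gripper": 0.3, "offset": [-0.001, 0.015, 0], "rotation": [0, 0, 0]}, {"gripper": 0.3, "offset": [-0.002, 0.036, 0], "rotation": [0, 0, 0]}, {"gripper": 0.3, "offset": [-0.002, 0.036, 0], "rotation": [0, 0, 0]}, {"gripper": 0.3, "offset": [-0.002, 0.036, 0], "rotation": [0, 0, 0]}, {"gripper": 0.3, "offset": [-0.002, 0.036, 0], "rotation": [0, 0, 0]}, {"gripper": 0.3, "offset": [-0.002, 0.036, 0], "rotation": [0, 0, 0]}, {"gripper": 0.3, "offset": [-0.002, 0.036, 0], "rotation": [0, 0, 0]}, {"gripper": 0.3, "offset": [-0.002, 0.036, 0], "rotation": [0, 0, 0]}, {"gripper": 0.3, "offset": [-0.002, 0.036, 0], "rotation": [0, 0, 0]}, {"gripper": 0.3, "offset": [-0.002, 0.036, 0], "rotation": [0, 0, 0]}, {"gripper": 0.3, "offset": [-0.002, 0.036, 0], "rotation": [0, 0, 0]}, {"gripper": 0.3, "offset": [-0.002, 0.036, 0], "rotation": [0, 0, 0]}, {"gripper": 0.3, "offset": [0, 0.036, 0], "rotation": [0, 0, 0]}, {"gripper": 0.3, "offset": [0, 0.004, 0], "rotation": [0, 0, 0]}])

```text
clock: 14.3
position: [0.5229, 0.1079, 0.1833]
ee_rot: [0.043, 0.999, 0.001, -0.0]
ft_force: [-0.5, 0.0, -2.1]
grip_width: 0.463
grasp_force: 51.2
```

>>> jog_arm(deltas=[{"gripper": 0.3, "offset": [0, 0, 0.015], "rotation": [0, 0, 0]}, {"gripper": 0.3, "offset": [0, 0, 0.025], "rotation": [0, 0, 0]}, {"gripper": 0.3, "offset": [0, 0, 0.02], "rotation": [0, 0, 0]}, {"gripper": 0.3, "offset": [0, 0, 0.01], "rotation": [0, 0, 0]}, {"gripper": 0.3, "offset": [0, 0, 0], "rotation": [0, 0, 0]}, {"gripper": 0.3, "offset": [0, 0, 0], "rotation": [0, 0, 0]}, {"gripper": 0.3, "offset": [0, 0, 0], "rotation": [0, 0, 0]}, {"gripper": 0.3, "offset": [0, 0, 0], "rotation": [0, 0, 0]}])

```text
clock: 15.1
position: [0.5242, 0.1027, 0.1143]
ee_rot: [0.046, 0.999, 0.0, 0.001]
ft_force: [0.5, 0.7, -1.9]
grip_width: 0.465
grasp_force: 51.2
```

```bash
python3 - <<'E'
from h import *
import cv2
go(.523,.1024,.0397,-4.7)
a=cv2.resize(imaging.camera("wrist"),(400,300)); b=imaging.camera("top")
b=cv2.resize(b[150:290,190:330],(400,400))
c=np.zeros((400,800,3),np.uint8);c[:300,:400]=a;c[:,400:]=b
cv2.imwrite("pics/w5.png",c)
E
```

```text
offset(tool) [ 0.0012 -0.0005  0.0746] rot [ 0.05  0.08 -0.58] now [0.5242 0.1027 0.1143] t 15.1 q7 [-0.59  0.25  0.35  1.87 -0.1   1.04  1.28]
```

View pics/w5.png

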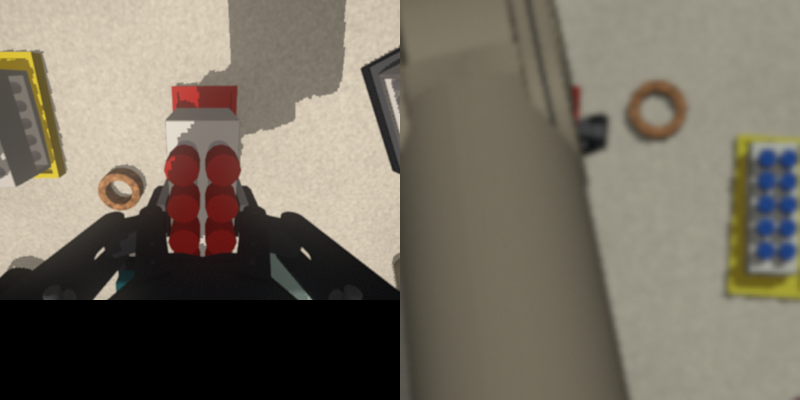

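The rack is centred over the red tray (tray edge 172–237, rack 167–238). Lower it, contact expected at z≈0.0395.

>>> jog_arm(deltas=[{"gripper": 0.3, "offset": [0, 0, 0.015], "rotation": [0, 0, 0]}, {"gripper": 0.3, "offset": [0, 0, 0.02], "rotation": [0, 0, 0]}, {"gripper": 0.3, "offset": [0, 0, 0.018], "rotation": [0, 0, 0]}, {"gripper": 0.3, "offset": [0, 0, 0.01], "rotation": [0, 0, 0]}, {"gripper": 0.3, "offset": [0, 0, 0.006], "rotation": [0, 0, 0]}, {"gripper": 0.3, "offset": [0, 0, 0.003], "rotation": [0, 0, 0]}, {"gripper": 0.3, "offset": [0, 0, 0.002], "rotation": [0, 0, 0]}, {"gripper": 0.3, "offset": [0, 0, 0.001], "rotation": [0, 0, 0]}, {"gripper": 0.3, "offset": [0, 0, 0], "rotation": [0, 0, 0]}, {"gripper": 0.3, "offset": [0, 0, 0], "rotation": [0, 0, 0]}])

```text
clock: 16.2
position: [0.5241, 0.1027, 0.0395]
ee_rot: [0.046, 0.999, 0.0, 0.0]
ft_force: [-4.0, -0.9, 4.0]
grip_width: 0.464
grasp_force: 52.1
```

>>> jog_arm(deltas=[{"gripper": 1, "offset": [0, 0, 0], "rotation": [0, 0, 0]}, {"gripper": 1, "offset": [0, 0, 0], "rotation": [0, 0, 0]}, {"gripper": 1, "offset": [0, 0, 0], "rotation": [0, 0, 0]}, {"gripper": 1, "offset": [0, 0, 0], "rotation": [0, 0, 0]}, {"gripper": 1, "offset": [0, 0, 0], "rotation": [0, 0, 0]}, {"gripper": 1, "offset": [0, 0, -0.01], "rotation": [0, 0, 0]}, {"gripper": 1, "offset": [0, 0, -0.025], "rotation": [0, 0, 0]}, {"gripper": 1, "offset": [0, 0, -0.03], "rotation": [0, 0, 0]}, {"gripper": 1, "offset": [0, 0, -0.03], "rotation": [0, 0, 0]}, {"gripper": 1, "offset": [0, 0, -0.03], "rotation": [0, 0, 0]}, {"gripper": 1, "offset": [0, 0, -0.015], "rotation": [0, 0, 0]}, {"gripper": 1, "offset": [0.004, -0.023, 0], "rotation": [0, 0, 0]}, {"gripper": 1, "offset": [0.005, -0.033, 0], "rotation": [0, 0, 0]}, {"gripper": 1, "offset": [0.005, -0.033, 0], "rotation": [0, 0, 0]}, {"gripper": 1, "offset": [0.005, -0.033, 0], "rotation": [0, 0, 0]}, {"gripper": 1, "offset": [0.005, -0.033, 0], "rotation": [0, 0, 0]}, {"gripper": 1, "offset": [0.005, -0.033, 0], "rotation": [0, 0, 0]}, {"gripper": 1, "offset": [0.003, -0.018, 0], "rotation": [0, 0, 0]}, {"gripper": 1, "offset": [0, 0, 0], "rotation": [0, 0, -1.6]}, {"gripper": 1, "offset": [0, 0, 0], "rotation": [0, 0, 0]}])

```text
clock: 18.2
position: [0.473, -0.0994, 0.1788]
ee_rot: [0.032, 0.999, 0.0, 0.0]
ft_force: [1.0, 0.4, -0.4]
grip_width: 0.999
grasp_force: 0.0
```

>>> jog_arm(deltas=[{"gripper": 1, "offset": [0, 0, 0], "rotation": [0, 0, 0]}, {"gripper": 1, "offset": [0, 0, 0], "rotation": [0, 0, 0]}, {"gripper": 1, "offset": [0, 0, 0], "rotation": [0, 0, 0]}])

```text
clock: 18.5
position: [0.473, -0.0989, 0.1783]
ee_rot: [0.032, 1.0, 0.0, -0.0]
ft_force: [-0.3, -0.9, 0.6]
grip_width: 0.996
grasp_force: 0.0
```

```bash
python3 - <<'E'
from h import *
import cv2
go(.4734,-.1,.0385,-3.7)
o=manip.get_obs(); cv2.imwrite("pics/w6.png",imaging.camera("wrist"))
m=imaging.camera_model("wrist");H=np.linalg.inv(m["hand_eye"]);r=R.from_quat(o["ee_rot"])
for a,b,z in [(-.038,-.009,.086),(.038,-.009,.086),(.038,.009,.086),(-.038,.009,.086)]:
    p=np.array([.4734,-.1007,z])+R.from_euler("z",-3.7,degrees=True).apply([a,b,0])
    q=np.r_[r.inv().apply(p-o["position"]),1];c=H@q; print((m["camera_matrix"]@[c[0]/-c[2],-c[1]/-c[2],1])[:2].round())
E
```

```text
offset(tool) [-0.0005 -0.0011  0.1398] rot [ 0.   -0.01  0.08] now [ 0.473  -0.0989  0.1783] t 18.5 q7 [-0.39  0.06  0.52  1.93 -0.03  1.16  1.65]
[270. 167.]
[271. 257.]
[292. 257.]
[293. 167.]
```

View pics/w6.png

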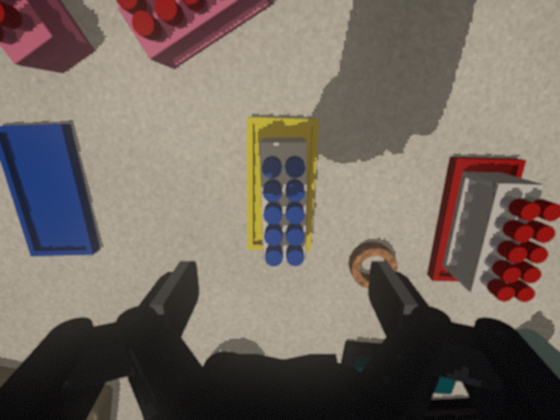

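The blue rack lines up (caps 272–297, 167–257), and the red rack sits in the red tray (490,230). Grip.

>>> jog_arm(deltas=[{"gripper": 1, "offset": [0, -0.0005, 0.015], "rotation": [0, 0, 0]}, {"gripper": 1, "offset": [0, 0, 0.025], "rotation": [0, 0, 0]}, {"gripper": 1, "offset": [0, 0, 0.025], "rotation": [0, 0, 0]}, {"gripper": 1, "offset": [0, 0, 0.025], "rotation": [0, 0, 0]}, {"gripper": 1, "offset": [0, 0, 0.025], "rotation": [0, 0, 0]}, {"gripper": 1, "offset": [0, 0, 0.015], "rotation": [0, 0, 0]}, {"gripper": 1, "offset": [0, 0, 0.01], "rotation": [0, 0, 0]}, {"gripper": 1, "offset": [0, 0, 0], "rotation": [0, 0, 0]}, {"gripper": 0.3, "offset": [0, 0, 0], "rotation": [0, 0, 0]}, {"gripper": 0.3, "offset": [0, 0, 0], "rotation": [0, 0, 0]}, {"gripper": 0.3, "offset": [0, 0, 0], "rotation": [0, 0, 0]}, {"gripper": 0.3, "offset": [0, 0, 0], "rotation": [0, 0, 0]}, {"gripper": 0.3, "offset": [0, 0, 0], "rotation": [0, 0, 0]}, {"gripper": 0.3, "offset": [0, 0, 0], "rotation": [0, 0, 0]}, {"gripper": 0.3, "offset": [0, 0, 0], "rotation": [0, 0, 0]}], newtons=50)

```text
clock: 20.05
position: [0.4735, -0.1, 0.0391]
ee_rot: [0.032, 0.999, 0.0, 0.001]
ft_force: [-1.3, 1.5, 7.1]
grip_width: 0.462
grasp_force: 51.1
```

```bash
python3 -c "
from h import *
go(.4597,-.3478,.12,-1.8)"
```

```text
offset(tool) [-0.0022 -0.2482 -0.081 ] rot [ 0.03  0.09 -1.87] now [ 0.4735 -0.1     0.0391] t 20.05 q7 [-0.34  0.27  0.5   2.06 -0.17  0.85  1.77]
```

>>> jog_arm(deltas=[{"gripper": 0.3, "offset": [0, 0, -0.01], "rotation": [0, 0, 0]}, {"gripper": 0.3, "offset": [0, 0, -0.023], "rotation": [0, 0, 0]}, {"gripper": 0.3, "offset": [0, 0, -0.025], "rotation": [0, 0, 0]}, {"gripper": 0.3, "offset": [0, 0, -0.023], "rotation": [0, 0, 0]}, {"gripper": 0.3, "offset": [0, -0.015, 0], "rotation": [0, 0, 0]}, {"gripper": 0.3, "offset": [0, -0.03, 0], "rotation": [0, 0, 0]}, {"gripper": 0.3, "offset": [0, -0.03, 0], "rotation": [0, 0, 0]}, {"gripper": 0.3, "offset": [0, -0.03, 0], "rotation": [0, 0, 0]}, {"gripper": 0.3, "offset": [0, -0.03, 0], "rotation": [0, 0, 0]}, {"gripper": 0.3, "offset": [0, -0.03, 0], "rotation": [0, 0, 0]}, {"gripper": 0.3, "offset": [0, -0.03, 0], "rotation": [0, 0, 0]}, {"gripper": 0.3, "offset": [-0.001, -0.03, 0], "rotation": [0, 0, 0]}, {"gripper": 0.3, "offset": [-0.001, -0.023, 0], "rotation": [0, 0, 0]}, {"gripper": 0.3, "offset": [0, 0, 0], "rotation": [0, 0, -1.9]}, {"gripper": 0.3, "offset": [0, 0, 0], "rotation": [0, 0, 0]}, {"gripper": 0.3, "offset": [0, 0, 0], "rotation": [0, 0, 0]}, {"gripper": 0.3, "offset": [0, 0, 0], "rotation": [0, 0, 0]}, {"gripper": 0.3, "offset": [0, 0, 0], "rotation": [0, 0, 0]}, {"gripper": 0.3, "offset": [0, 0, 0], "rotation": [0, 0, 0]}])

```text
clock: 21.95
position: [0.4591, -0.3473, 0.1194]
ee_rot: [0.015, 1.0, 0.0, 0.0]
ft_force: [-0.7, 0.1, -0.8]
grip_width: 0.464
grasp_force: 50.8
```

```bash
python3 - <<'E'
from h import *
import cv2
go(.4597,-.3478,.0393,-1.8)
cv2.imwrite("pics/w7.png",imaging.camera("wrist"))
E
```

```text
offset(tool) [-0.0006 -0.0005  0.0801] rot [0.01 0.01 0.05] now [ 0.4591 -0.3473  0.1194] t 21.95 q7 [ 0.03  0.37  0.65  1.77 -0.25  1.08  2.31]
```

View pics/w7.png

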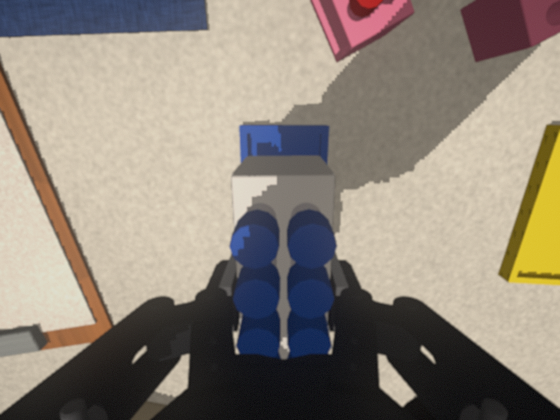

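The rack is over the blue tray (tray edge 240–328, rack 233–334), centred. Lower.

>>> jog_arm(deltas=[{"gripper": 0.3, "offset": [0, 0, 0.015], "rotation": [0, 0, 0]}, {"gripper": 0.3, "offset": [0, 0, 0.022], "rotation": [0, 0, 0]}, {"gripper": 0.3, "offset": [0, 0, 0.02], "rotation": [0, 0, 0]}, {"gripper": 0.3, "offset": [0, 0, 0.011], "rotation": [0, 0, 0]}, {"gripper": 0.3, "offset": [0, 0, 0.006], "rotation": [0, 0, 0]}, {"gripper": 0.3, "offset": [0, 0, 0.003], "rotation": [0, 0, 0]}, {"gripper": 0.3, "offset": [0, 0, 0.002], "rotation": [0, 0, 0]}, {"gripper": 0.3, "offset": [0, 0, 0.001], "rotation": [0, 0, 0]}, {"gripper": 0.3, "offset": [0, 0, 0], "rotation": [0, 0, 0]}, {"gripper": 0.3, "offset": [0, 0, 0], "rotation": [0, 0, 0]}])

```text
clock: 23.0
position: [0.4591, -0.3478, 0.0397]
ee_rot: [0.015, 1.0, -0.0, 0.0]
ft_force: [0.2, 0.5, -2.3]
grip_width: 0.461
grasp_force: 50.8
```

>>> jog_arm(deltas=[{"gripper": 0.3, "offset": [0, 0, 0.001], "rotation": [0, 0, 0]}, {"gripper": 0.3, "offset": [0, 0, 0], "rotation": [0, 0, 0]}, {"gripper": 0.3, "offset": [0, 0, 0], "rotation": [0, 0, 0]}])

```text
clock: 23.3
position: [0.4591, -0.3479, 0.0392]
ee_rot: [0.016, 1.0, 0.0, 0.0]
ft_force: [-3.1, 3.1, 7.4]
grip_width: 0.456
grasp_force: 51.9
```

>>> jog_arm(deltas=[{"gripper": 1, "offset": [0, 0, 0], "rotation": [0, 0, 0]}, {"gripper": 1, "offset": [0, 0, 0], "rotation": [0, 0, 0]}, {"gripper": 1, "offset": [0, 0, 0], "rotation": [0, 0, 0]}, {"gripper": 1, "offset": [0, 0, 0], "rotation": [0, 0, 0]}, {"gripper": 1, "offset": [0, 0, 0], "rotation": [0, 0, 0]}, {"gripper": 1, "offset": [0, 0, -0.01], "rotation": [0, 0, 0]}, {"gripper": 1, "offset": [0, 0, -0.025], "rotation": [0, 0, 0]}, {"gripper": 1, "offset": [0, 0, -0.03], "rotation": [0, 0, 0]}, {"gripper": 1, "offset": [0, 0, -0.03], "rotation": [0, 0, 0]}, {"gripper": 1, "offset": [0, 0, -0.03], "rotation": [0, 0, 0]}, {"gripper": 1, "offset": [0, 0, -0.015], "rotation": [0, 0, 0]}, {"gripper": 1, "offset": [0, 0, 0], "rotation": [0, 0, 0]}, {"gripper": 1, "offset": [0, 0, 0], "rotation": [0, 0, 0]}])

```text
clock: 24.6
position: [0.4587, -0.3474, 0.1775]
ee_rot: [0.015, 1.0, 0.0, -0.0]
ft_force: [0.1, -0.6, 0.5]
grip_width: 1.0
grasp_force: 0.0
```

```bash
python3 -c "
from h import *
go(.5006,.339,.18,24.2)"
```

```text
offset(tool) [-0.0208  0.6873 -0.002 ] rot [ 4.000e-02 -2.000e-02 -2.596e+01] now [ 0.4587 -0.3474  0.1775] t 24.6 q7 [ 0.01  0.31  0.68  1.71 -0.21  1.19  2.28]
```

>>> jog_arm(deltas=[{"gripper": 1, "offset": [-0.001, 0.019, 0], "rotation": [0, 0, 0]}, {"gripper": 1, "offset": [-0.001, 0.037, 0], "rotation": [0, 0, 0]}, {"gripper": 1, "offset": [-0.001, 0.037, 0], "rotation": [0, 0, 0]}, {"gripper": 1, "offset": [-0.001, 0.037, 0], "rotation": [0, 0, 0]}, {"gripper": 1, "offset": [-0.001, 0.037, 0], "rotation": [0, 0, 0]}, {"gripper": 1, "offset": [-0.001, 0.037, 0], "rotation": [0, 0, 0]}, {"gripper": 1, "offset": [-0.001, 0.037, 0], "rotation": [0, 0, 0]}, {"gripper": 1, "offset": [-0.001, 0.037, 0], "rotation": [0, 0, 0]}, {"gripper": 1, "offset": [-0.001, 0.037, 0], "rotation": [0, 0, 0]}, {"gripper": 1, "offset": [-0.001, 0.037, 0], "rotation": [0, 0, 0]}, {"gripper": 1, "offset": [-0.001, 0.037, 0], "rotation": [0, 0, 0]}, {"gripper": 1, "offset": [-0.001, 0.037, 0], "rotation": [0, 0, 0]}, {"gripper": 1, "offset": [-0.001, 0.037, 0], "rotation": [0, 0, 0]}, {"gripper": 1, "offset": [-0.001, 0.037, 0], "rotation": [0, 0, 0]}, {"gripper": 1, "offset": [-0.001, 0.037, 0], "rotation": [0, 0, 0]}, {"gripper": 1, "offset": [-0.001, 0.037, 0], "rotation": [0, 0, 0]}, {"gripper": 1, "offset": [-0.001, 0.037, 0], "rotation": [0, 0, 0]}, {"gripper": 1, "offset": [-0.001, 0.037, 0], "rotation": [0, 0, 0]}, {"gripper": 1, "offset": [-0.003, 0.037, 0], "rotation": [0, 0, 0]}])

```text
clock: 26.5
position: [0.5001, 0.3374, 0.1762]
ee_rot: [0.015, 1.0, -0.001, -0.001]
ft_force: [0.0, 0.2, 0.4]
grip_width: 1.002
grasp_force: 0.0
```

>>> jog_arm(deltas=[{"gripper": 1, "offset": [0, 0, 0], "rotation": [0, 0, -5.2]}, {"gripper": 1, "offset": [0, 0, 0], "rotation": [0, 0, -5.2]}, {"gripper": 1, "offset": [0, 0, 0], "rotation": [0, 0, -5.2]}, {"gripper": 1, "offset": [0, 0, 0], "rotation": [0, 0, -5.2]}, {"gripper": 1, "offset": [0, 0, 0], "rotation": [0, 0, -5.2]}, {"gripper": 1, "offset": [0, 0, 0], "rotation": [0, 0, 0]}, {"gripper": 1, "offset": [0, 0, 0], "rotation": [0, 0, 0]}, {"gripper": 1, "offset": [0, 0, 0], "rotation": [0, 0, 0]}, {"gripper": 1, "offset": [0, 0, 0], "rotation": [0, 0, 0]}])

```text
clock: 27.4
position: [0.501, 0.3363, 0.178]
ee_rot: [-0.209, 0.978, -0.0, -0.0]
ft_force: [0.9, 0.8, 0.8]
grip_width: 1.001
grasp_force: 0.0
```

```bash
python3 - <<'E'
from h import *
import cv2
go(.5006,.339,.0385,24.2)
cv2.imwrite("pics/w8.png",imaging.camera("wrist"))
E
```

```text
offset(tool) [-0.0008  0.0027  0.1395] rot [-0.   -0.02 -0.05] now [0.501  0.3363 0.178 ] t 27.4 q7 [-0.77  0.32  0.13  1.61 -0.04  1.21  1.36]
```

View pics/w8.png

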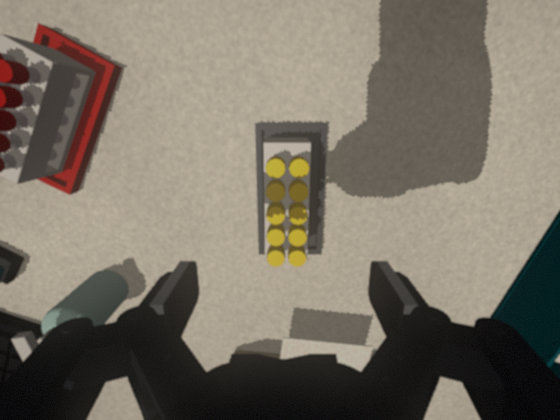

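The yellow rack stands flat in the grey tray (caps 276–299, 168–258). Grip with a +2.5 mm y shift.

>>> jog_arm(deltas=[{"gripper": 1, "offset": [-0.001, 0.0025, 0.015], "rotation": [0, 0, 0]}, {"gripper": 1, "offset": [0, 0, 0.025], "rotation": [0, 0, 0]}, {"gripper": 1, "offset": [0, 0, 0.025], "rotation": [0, 0, 0]}, {"gripper": 1, "offset": [0, 0, 0.025], "rotation": [0, 0, 0]}, {"gripper": 1, "offset": [0, 0, 0.025], "rotation": [0, 0, 0]}, {"gripper": 1, "offset": [0, 0, 0.015], "rotation": [0, 0, 0]}, {"gripper": 1, "offset": [0, 0, 0.009], "rotation": [0, 0, 0]}, {"gripper": 1, "offset": [0, 0, 0], "rotation": [0, 0, 0]}, {"gripper": 0.3, "offset": [0, 0, 0], "rotation": [0, 0, 0]}, {"gripper": 0.3, "offset": [0, 0, 0], "rotation": [0, 0, 0]}, {"gripper": 0.3, "offset": [0, 0, 0], "rotation": [0, 0, 0]}, {"gripper": 0.3, "offset": [0, 0, 0], "rotation": [0, 0, 0]}, {"gripper": 0.3, "offset": [0, 0, 0], "rotation": [0, 0, 0]}, {"gripper": 0.3, "offset": [0, 0, 0], "rotation": [0, 0, 0]}, {"gripper": 0.3, "offset": [0, 0, 0], "rotation": [0, 0, 0]}], newtons=50)

```text
clock: 28.95
position: [0.5016, 0.3394, 0.0404]
ee_rot: [-0.21, 0.978, 0.0, 0.001]
ft_force: [-0.7, 0.0, 7.2]
grip_width: 0.463
grasp_force: 51.6
```

>>> jog_arm(deltas=[{"gripper": 0.3, "offset": [0, 0, -0.01], "rotation": [0, 0, 0]}, {"gripper": 0.3, "offset": [0, 0, -0.025], "rotation": [0, 0, 0]}, {"gripper": 0.3, "offset": [0, 0, -0.03], "rotation": [0, 0, 0]}, {"gripper": 0.3, "offset": [0, 0, -0.03], "rotation": [0, 0, 0]}, {"gripper": 0.3, "offset": [0, 0, -0.03], "rotation": [0, 0, 0]}, {"gripper": 0.3, "offset": [0, 0, -0.025], "rotation": [0, 0, 0]}, {"gripper": 0.3, "offset": [0, 0, 0], "rotation": [0, 0, 5.8]}, {"gripper": 0.3, "offset": [0, 0, 0], "rotation": [0, 0, 5.8]}, {"gripper": 0.3, "offset": [0, 0, 0], "rotation": [0, 0, 5.8]}, {"gripper": 0.3, "offset": [0, 0, 0], "rotation": [0, 0, 5.8]}, {"gripper": 0.3, "offset": [0, 0, 0], "rotation": [0, 0, 5.8]}, {"gripper": 0.3, "offset": [0, 0, 0], "rotation": [0, 0, 0]}, {"gripper": 0.3, "offset": [0, 0, 0], "rotation": [0, 0, 0]}])

```text
clock: 30.25
position: [0.5008, 0.339, 0.1895]
ee_rot: [0.04, 0.999, 0.0, -0.0]
ft_force: [0.3, -0.1, -1.7]
grip_width: 0.463
grasp_force: 50.6
```

```bash
python3 -c "
from h import *
go(.4687,-.1035,.12,-4.8)"
```

```text
offset(tool) [-0.0035 -0.4436  0.0695] rot [ 0.  -0.   0.2] now [0.5008 0.339  0.1895] t 30.25 q7 [-0.83  0.32  0.2   1.6  -0.07  1.23  0.87]
```

>>> jog_arm(deltas=[{"gripper": 0.3, "offset": [0, -0.015, 0], "rotation": [0, 0, 0]}, {"gripper": 0.3, "offset": [0, -0.034, 0], "rotation": [0, 0, 0]}, {"gripper": 0.3, "offset": [0, -0.034, 0], "rotation": [0, 0, 0]}, {"gripper": 0.3, "offset": [0, -0.034, 0], "rotation": [0, 0, 0]}, {"gripper": 0.3, "offset": [0, -0.034, 0], "rotation": [0, 0, 0]}, {"gripper": 0.3, "offset": [0, -0.034, 0], "rotation": [0, 0, 0]}, {"gripper": 0.3, "offset": [0, -0.034, 0], "rotation": [0, 0, 0]}, {"gripper": 0.3, "offset": [0, -0.034, 0], "rotation": [0, 0, 0]}, {"gripper": 0.3, "offset": [0, -0.034, 0], "rotation": [0, 0, 0]}, {"gripper": 0.3, "offset": [-0.001, -0.034, 0], "rotation": [0, 0, 0]}, {"gripper": 0.3, "offset": [-0.001, -0.034, 0], "rotation": [0, 0, 0]}, {"gripper": 0.3, "offset": [-0.001, -0.034, 0], "rotation": [0, 0, 0]}, {"gripper": 0.3, "offset": [0, -0.034, 0], "rotation": [0, 0, 0]}, {"gripper": 0.3, "offset": [0, -0.0206, 0], "rotation": [0, 0, 0]}, {"gripper": 0.3, "offset": [0, 0, 0], "rotation": [0, 0, 0]}, {"gripper": 0.3, "offset": [0, 0, 0.02], "rotation": [0, 0, 0]}, {"gripper": 0.3, "offset": [0, 0, 0.025], "rotation": [0, 0, 0]}, {"gripper": 0.3, "offset": [0, 0, 0.02], "rotation": [0, 0, 0]}, {"gripper": 0.3, "offset": [0, 0, 0], "rotation": [0, 0, 0]}, {"gripper": 0.3, "offset": [0, 0, 0], "rotation": [0, 0, 0]}])

```text
clock: 32.25
position: [0.4668, -0.1032, 0.1247]
ee_rot: [0.041, 0.999, 0.0, -0.0]
ft_force: [-0.0, -0.3, -1.4]
grip_width: 0.462
grasp_force: 50.7
```

>>> jog_arm(deltas=[{"gripper": 0.3, "offset": [0, 0, 0], "rotation": [0, 0, 0]}, {"gripper": 0.3, "offset": [0, 0, 0], "rotation": [0, 0, 0]}, {"gripper": 0.3, "offset": [0, 0, 0], "rotation": [0, 0, 0]}])

```text
clock: 32.55
position: [0.4675, -0.1033, 0.125]
ee_rot: [0.042, 0.999, 0.0, 0.001]
ft_force: [-0.0, -0.3, -1.1]
grip_width: 0.455
grasp_force: 50.7
```

```bash
python3 - <<'E'
from h import *
import cv2
go(.4687,-.1035,.0405,-4.8)
cv2.imwrite("pics/w9.png",imaging.camera("wrist"))
E
```

```text
offset(tool) [-0.0011 -0.0002  0.0845] rot [0.02 0.07 0.03] now [ 0.4675 -0.1033  0.125 ] t 32.55 q7 [-0.38  0.11  0.53  2.   -0.07  1.04  1.67]
```

View pics/w9.png

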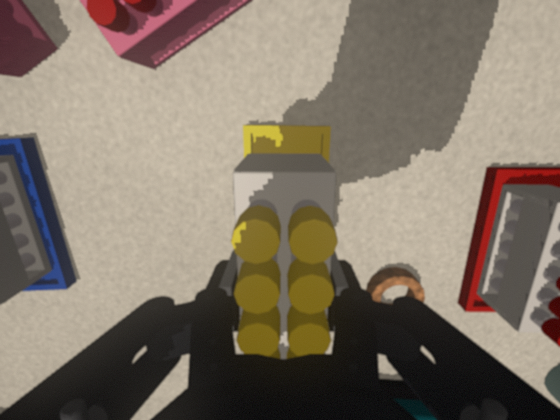

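Centred over the yellow tray (244–330 against the rack's 234–336). Lower.

>>> jog_arm(deltas=[{"gripper": 0.3, "offset": [-0.001, 0, 0.015], "rotation": [0, 0, 0]}, {"gripper": 0.3, "offset": [0, 0, 0.022], "rotation": [0, 0, 0]}, {"gripper": 0.3, "offset": [0, 0, 0.02], "rotation": [0, 0, 0]}, {"gripper": 0.3, "offset": [0, 0, 0.013], "rotation": [0, 0, 0]}, {"gripper": 0.3, "offset": [0, 0, 0.007], "rotation": [0, 0, 0]}, {"gripper": 0.3, "offset": [0, 0, 0.004], "rotation": [0, 0, 0]}, {"gripper": 0.3, "offset": [0, 0, 0.002], "rotation": [0, 0, 0]}, {"gripper": 0.3, "offset": [0, 0, 0.001], "rotation": [0, 0, 0]}, {"gripper": 0.3, "offset": [0, 0, 0], "rotation": [0, 0, 0]}, {"gripper": 0.3, "offset": [0, 0, 0], "rotation": [0, 0, 0]}])

```text
clock: 33.6
position: [0.4684, -0.1034, 0.0407]
ee_rot: [0.042, 0.999, 0.0, 0.0]
ft_force: [-0.7, 0.0, -2.0]
grip_width: 0.462
grasp_force: 50.7
```

>>> jog_arm(deltas=[{"gripper": 0.3, "offset": [0, 0, 0.001], "rotation": [0, 0, 0]}, {"gripper": 0.3, "offset": [0, 0, 0], "rotation": [0, 0, 0]}, {"gripper": 0.3, "offset": [0, 0, 0], "rotation": [0, 0, 0]}])

```text
clock: 33.9
position: [0.4684, -0.1034, 0.0403]
ee_rot: [0.042, 0.999, 0.0, 0.0]
ft_force: [-5.9, 0.8, 13.0]
grip_width: 0.461
grasp_force: 52.5
```

>>> jog_arm(deltas=[{"gripper": 1, "offset": [0, 0, 0], "rotation": [0, 0, 0]}, {"gripper": 1, "offset": [0, 0, 0], "rotation": [0, 0, 0]}, {"gripper": 1, "offset": [0, 0, 0], "rotation": [0, 0, 0]}, {"gripper": 1, "offset": [0, 0, 0], "rotation": [0, 0, 0]}, {"gripper": 1, "offset": [0, 0, 0], "rotation": [0, 0, 0]}, {"gripper": 1, "offset": [0, 0, -0.01], "rotation": [0, 0, 0]}, {"gripper": 1, "offset": [0, 0, -0.025], "rotation": [0, 0, 0]}, {"gripper": 1, "offset": [0, 0, -0.03], "rotation": [0, 0, 0]}, {"gripper": 1, "offset": [0, 0, -0.03], "rotation": [0, 0, 0]}, {"gripper": 1, "offset": [0, 0, -0.03], "rotation": [0, 0, 0]}, {"gripper": 1, "offset": [0, 0, -0.03], "rotation": [0, 0, 0]}])

```text
clock: 35.0
position: [0.4678, -0.1037, 0.1963]
ee_rot: [0.042, 0.999, 0.0, 0.0]
ft_force: [0.2, -0.5, 0.0]
grip_width: 1.003
grasp_force: 0.0
```

>>> jog_arm(deltas=[{"gripper": 1, "offset": [0, 0.02, 0], "rotation": [0, 0, 0]}, {"gripper": 1, "offset": [0, 0.036, 0], "rotation": [0, 0, 0]}, {"gripper": 1, "offset": [0, 0.036, 0], "rotation": [0, 0, 0]}, {"gripper": 1, "offset": [0, 0.036, 0], "rotation": [0, 0, 0]}, {"gripper": 1, "offset": [0, 0.036, 0], "rotation": [0, 0, 0]}, {"gripper": 1, "offset": [0, 0.036, 0], "rotation": [0, 0, 0]}, {"gripper": 1, "offset": [0, 0.036, 0], "rotation": [0, 0, 0]}, {"gripper": 1, "offset": [0, 0.036, 0], "rotation": [0, 0, 0]}, {"gripper": 1, "offset": [0, 0.036, 0], "rotation": [0, 0, 0]}, {"gripper": 1, "offset": [0, 0.036, 0], "rotation": [0, 0, 0]}, {"gripper": 1, "offset": [0, 0.036, 0], "rotation": [0, 0, 0]}, {"gripper": 1, "offset": [0, 0.036, 0], "rotation": [0, 0, 0]}, {"gripper": 1, "offset": [0, 0.036, 0], "rotation": [0, 0, 0]}, {"gripper": 1, "offset": [0, 0.02, 0], "rotation": [0, 0, 0]}, {"gripper": 1, "offset": [0, 0, 0], "rotation": [0, 0, 0]}, {"gripper": 1, "offset": [0, 0, 0], "rotation": [0, 0, 0]}, {"gripper": 1, "offset": [0, 0, 0], "rotation": [0, 0, 0]}, {"gripper": 1, "offset": [0, 0, 0], "rotation": [0, 0, 0]}])

```text
clock: 36.8
position: [0.5078, 0.3656, 0.1948]
ee_rot: [0.043, 0.999, -0.0, 0.0]
ft_force: [0.1, 0.4, 0.5]
grip_width: 0.998
grasp_force: 0.0
```

```bash
python3 - <<'E'
from h import *
import cv2
i=imaging.camera("top"); cv2.imwrite("pics/end.png",cv2.resize(i[100:310,170:450],(800,600),interpolation=cv2.INTER_CUBIC))
E
```

```text
(no output)
```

View pics/end.png

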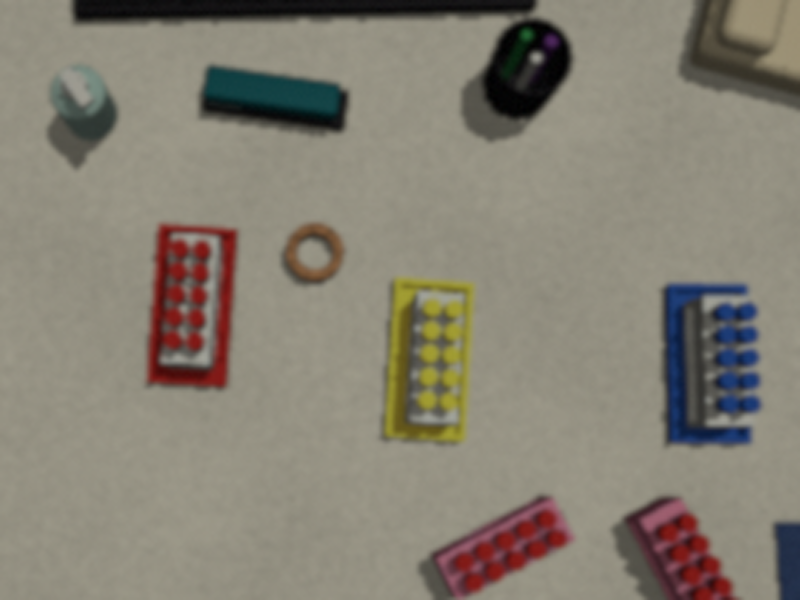

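All three racks stand flat inside trays of their own cap colour: red (190,305), yellow (430,355), blue (720,360). The tape, sanitiser and pen cup look unmoved.

```bash
python3 -c "
from workcell import workorder
print(workorder.hand_in())"
```

```text
the job is handed in; nothing more can be done
None
```

The red, blue and yellow racks each stand flat in the tray of their own cap colour; yellow was parked in the grey tray on the way, and the job was handed in with the gripper open and clear at about 37 s of the 104 s allowed.

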